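# Gauge the frying pan's wall with the radius leaf that fits

### The arm

A 6-joint arm with a two-finger parallel gripper is mounted at the origin on the work surface. World frame = base frame: x ahead of the robot, y to its left, z up, the work surface at z = 0. Lengths are in mm, angles in rad, forces in N, time in s.
With the tool pointing down it reaches from about 300 to 775 mm from the base axis. Payload 14.6 kg.
Tool frame: the origin (TCP) lies midway between the tips of the shut fingers; the grasp point (between the pads) lies 19 mm behind it; z points along the fingers, y is the direction in which the jaws open and shut (so a half turn about z gives the same grasp; the last joint's range is limited). The gripper opens to 94 mm and grips with 3 to 60 N. Pads are 16 mm wide; open, the fingers measure 119 mm over their backs; the gripper's body (75 mm by 177 mm) begins 78 mm behind the grasp point.
Start: joints at [-1.32, 0.3, 1.521, -0, 1.321, -0.067], TCP at [171.855, -522.451, 205.446] pointing down, gripper open.
Joint ranges: [-3.03, 3.03], [-0.79, 2.21], [0.23, 2.52], [-1.04, 4.18], [0, 3.07], [-2.55, 2.55]. Speed limits (rad/s): [2.22, 2.22, 2.57, 3.14, 3.14, 3.14].

### API

Orientations are given as [roll, pitch, yaw] about the fixed x, y, z axes, in that order (R = Rz(yaw) Ry(pitch) Rx(roll)).
In Python, from cell import manip gives the robot as it stands.
- The arm moves only by the tool play_rows, never from a script. Its argument "commands" is a list of rows, each an object of numbers: "x", "y", "z": the shift along the tool's x, y, z in m; "wx", "wy", "wz": the turn, a rotation vector about the tool's x, y, z in degrees; "grip": the opening, from 0 (shut) to 1 (fully open). In form: [{"x": .., "y": .., "z": .., "wx": .., "wy": .., "wz": .., "grip": ..}, ...]. A call has 1 to 20 rows; each row shifts and turns the commanded pose from where the row before left it, along the tool's axes as they then stand; what a row does not reach is not made up. A row lasts 1/8 s, in which the tool goes at most 62.5 mm and 10.7 degrees, less where a joint would pass 70% of its speed; a pose out of reach is approached as far as the arm can. A call is refused whole if a number of a shift passes 0.0625 or a number of a turn 10.7, either way. A call with a gripper value outside its range is refused whole. The fingers move at their own pace and stop on an object; "squeeze" is the grip in N (left out, the last holds). Time passes only in rows, so rows that do not move let the fingers close. It gives the time, the measured TCP pose, the force and the opening at its end, in the units of the state.
- manip.read_state(): the state, without advancing time (a new reading comes with each control period).
- manip.camera(name): name is "scene" or "top" or "wrist"; returns (picture, depth): 420x560x3 uint8, red, green, blue; 420x560 float32, mm along the optical axis (not along the pixel's ray), 0 where there is no reading.
- manip.camera_info(name): a dict with "intrinsics" (3x3 intrinsics, pixels), "camera_from_world" (4x4, takes a point from world to camera coordinates); the wrist camera has in their place "tool_from_camera" (4x4, takes a point from camera to tool coordinates, whose origin is the TCP and whose axes are the flange's). Camera axes: x right, y up, looking along -z (the intrinsics and any distortion apply to the point x, -y, -z); pixel columns grow to the right and rows downward; lengths in mm; the calibration is good to about 2 mm. The wrist camera is an equidistant fisheye: a pixel r from the principal point sees the ray r / f radians off the axis. A picture is of the moment at which its call begins: read the wrist's pose just before it. camera_info takes no time and is no camera call.
- manip.sign_off(): hands the job in, once; it reports no verdict.
The state is a dict: "clock": time; "joints": joint angles; "qd": joint speeds; "effort": joint torques, N m; "eef_pos": TCP position; "eef_rot": TCP orientation; "wrist_force": force on the tool from outside, world axes, zero at the start; "moment": the same for the moment, N m; "finger_gap": finger opening in mm.
Only numpy, scipy, OpenCV 4.12 (cv2) and the standard library are available. Lean on these libraries where they do the work, as an engineer would, in place of code of your own. Each camera call takes 0.05 s, during which the arm holds its last target.

### The job

We need to know the radius of the lidded steel pan. Of the three radius leaves on the table, pick up the one whose edge fits the round outside wall of the pan without rocking, lay it flat on the table with that edge toward the pan, press it lightly against the wall so that it sits snug, and let go. Leave the other two leaves where they lie.

Things in the scene. Friction and masses are not known exactly. Their poses are not given: they have to be found in the camera images.
- pan: Round steel pan, flat lid, black knob, one long black side handle; heavy, does not move. Upright outside wall of radius 80, from the table up to 60; lid top 65, knob top 87 above the table. Origin on the pan's axis at table height; z up; x points along the side handle, which reaches 205 from the axis, 41 to 55 above the table, away from the robot. The wall toward the robot is free. (Sizes in mm.)
- leaf_blue: Radius leaf, blue handle, about 0.16 kg, lying flat: dark grey plate 8 thick with a HOLLOW working edge, radius 80, 93 between tips. Handle: upright bar 46 long (leaf x), 18 thick (leaf y), from 8 to 70 above the table. Origin at the underside below the handle's middle; z up; x points to the working edge, its middle 40 ahead of the origin, its arc's centre 120 ahead. Plate ends 28 behind.
- leaf_orange: Radius leaf with orange handle: as the blue one in plate, handle and axes, but its HOLLOW working edge has radius 45, a much tighter curve; 78 between tips, which reach about 63 ahead of the origin. (Sizes in mm.)
- leaf_green: Radius leaf with green handle: as the blue one in plate, handle and axes, but its working edge BULGES outward, radius 80, the arc's centre 40 behind the origin. (Sizes in mm.)
Things that resemble listed ones, but are neither listed nor needed, are in the scene too. Leave any pink look-alike of the leaf_blue alone.

How it is judged (in metres and radians):
On the way:
1. the fitting (blue) leaf, flat on the table, is pressed with its hollow against the pan's wall (contact force between leaf_blue and pan above 0.3 N and height (world z) of leaf_blue below 0.015 m and x of pan in the frame of leaf_blue between 0.106 and 0.134 m and y of pan in the frame of leaf_blue between -0.014 and 0.014 m).
At the end, for the whole second after the job is handed in: The blue leaf, once pressed to the pan's wall, lies flat on the table (within 6 mm, 0.1 rad), released and at rest, its arc's centre within 14 mm of the pan's axis along leaf x and y; the orange and green leaves are within 30 mm of where they started (x of pan in the frame of leaf_blue between 0.106 and 0.134 m and y of pan in the frame of leaf_blue between -0.014 and 0.014 m and height (world z) of leaf_blue below 0.006 m and angle between leaf_blue's own z axis and vertical below 0.1 rad and linear speed of leaf_blue below 0.02 m/s and distance of each of leaf_orange, leaf_green from where it was at the start of the episode below 0.03 m); the robot touches nothing.
It also fails if it takes over 35 s, if anything falls off the work surface, if the arm or the gripper's body presses on something with over 40 N, if the wrist force passes 120 N, or if a joint passes its speed limit or range.

## Working session

There is one attempt and no reset: what is moved stays moved. The work goes in short steps, Python scripts to look and compute and a tool call to move; the robot and the scene stay as the last step left them, time stands still between calls to the robot, and variables do not carry over. Pictures are saved under pics/ and viewed, and the job is handed in when it is done.

Besides the shell and the picture viewer there is one more tool, called as name([rows], argument=value, ...), one row to a line, values as JSON. play_rows: Moves the arm, as the interface text tells. Its arguments: {"type":"object","properties":{"commands":{"type":"array"},"squeeze":{"type":"number"}},"required":["commands"]}

```bash
mkdir -p pics; ls
python3 - <<'E'
from cell import manip
import cv2,numpy as np
print(manip.read_state())
for n in("scene","top"):
    p,d=manip.camera(n); cv2.imwrite(f"pics/{n}0.png",p[:,:,::-1]); np.savez(f"pics/{n}0.npz",p=p,d=d)
    print(n,manip.camera_info(n))
print(manip.camera_info("wrist"))
E
```

```text
pics
{'clock': 0.0, 'joints': array([-1.31959508e+00,  3.00468932e-01,  1.52157005e+00, -4.57094838e-06,
        1.32069468e+00, -6.65914907e-02]), 'qd': array([ 0.00099604, -0.00053138,  0.00050361,  0.00058938, -0.00028729,
       -0.00079376]), 'effort': array([ 9.25650675e-04, -5.31807804e+01, -3.52735877e+01,  7.08749355e-02,
        2.44231615e-02, -1.06952771e-04]), 'eef_pos': array([ 171.79528294, -522.21029457,  204.89218505]), 'eef_rot': array([-3.14045388e+00, -7.15076583e-05,  3.17793835e-01]), 'wrist_force': array([ 0.76502651,  0.99039611, -1.00826788]), 'moment': array([-0.04811832, -0.01245516, -0.03681715]), 'finger_gap': 94.27551538767032}
scene {'intrinsics': array([[469.83032475,   0.        , 276.23710224],
       [  0.        , 469.83032475, 207.869029  ],
       [  0.        ,   0.        ,   1.        ]]), 'camera_from_world': array([[ 7.14743121e-01,  6.99371053e-01,  4.73292357e-03,
        -3.66901181e+02],
       [-4.95289286e-01,  5.01374572e-01,  7.09444897e-01,
         1.97659297e+02],
       [ 4.93792257e-01, -5.09415026e-01,  7.04745016e-01,
        
[... 473 characters left out ...]
    [-1.51933722e-01, -3.77131525e-02,  9.87670928e-01,
        -6.19987657e+02],
       [ 0.00000000e+00,  0.00000000e+00,  0.00000000e+00,
         1.00000000e+00]])}
{'intrinsics': array([[325.1922621 ,   0.        , 279.01084904],
       [  0.        , 325.1922621 , 213.60459263],
       [  0.        ,   0.        ,   1.        ]]), 'tool_from_camera': array([[-9.01636170e-04,  9.60665007e-01,  2.77708358e-01,
         8.00853538e+01],
       [ 9.99997780e-01,  1.39503067e-03, -1.57907735e-03,
         1.06335318e+00],
       [-1.90437603e-03,  2.77706318e-01, -9.60664132e-01,
        -1.79468211e+02],
       [ 0.00000000e+00,  0.00000000e+00,  0.00000000e+00,
         1.00000000e+00]])}
```

View pics/scene0.png

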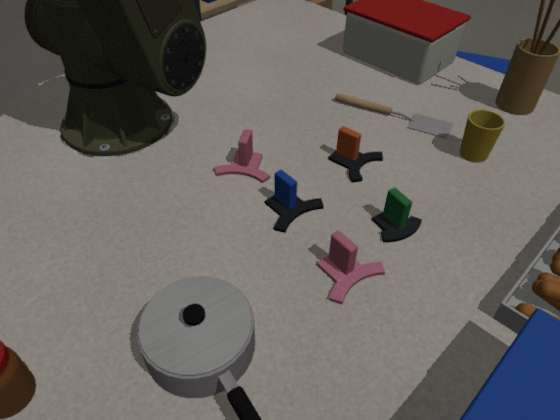

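View pics/top0.png

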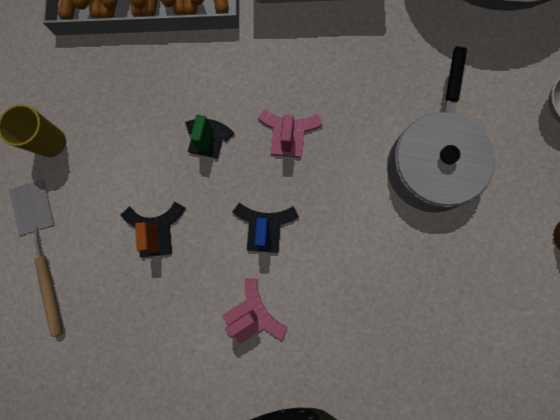

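```bash
cat > h.py <<'E'
import numpy as np,cv2
from cell import manip
def ray(n,uv,z):
    i=manip.camera_info(n);K=i["intrinsics"];T=i["camera_from_world"]
    uv=np.atleast_2d(uv).astype(float)
    d=np.c_[(uv[:,0]-K[0,2])/K[0,0],-(uv[:,1]-K[1,2])/K[1,1],-np.ones(len(uv))]@T[:3,:3]
    c=-T[:3,:3].T@T[:3,3]
    return c+d*((z-c[2])/d[:,2])[:,None]
def cloud(n,p,d):
    i=manip.camera_info(n);K=i["intrinsics"];T=i["camera_from_world"]
    v,u=np.mgrid[:420,:560]
    P=np.stack([(u-K[0,2])/K[0,0]*d,-(v-K[1,2])/K[1,1]*d,-d],-1)
    return (P-T[:3,3])@T[:3,:3]
E
cat > meas.py <<'E'
from h import *
import sys
tag=sys.argv[1]
for n in("top","scene"):
    f=np.load(f"pics/{n}{tag}.npz");p,d=f["p"],f["d"];W=cloud(n,p,d)
    hsv=cv2.cvtColor(p,cv2.COLOR_RGB2HSV);ok=d>0
    sel=lambda m:W[m&ok]
    for c,(a,b) in dict(blue=(108,128),orange=(5,16),green=(50,75)).items():
        m=(hsv[...,0]>=a)&(hsv[...,0]<=b)&(hsv[...,1]>150)&(hsv[...,2]>40)
        x=(W[...,0]>250)&(W[...,0]<700)&(W[...,1]>-150)&(W[...,1]<420)&(W[...,2]>55)&(W[...,2]<85)
        q=sel(m&x)
        if len(q)>10:
            r=cv2.minAreaRect(q[:,:2].astype(np.float32)); print(n,c,len(q),np.median(q,0).round(1),r)
    # pan lid
    m=(np.abs(W[...,2]-65)<5)&(hsv[...,1]<60)&(W[...,0]>350)&(W[...,0]<900)&(W[...,1]<0)&(W[...,1]>-350)
    m=cv2.morphologyEx(m.astype(np.uint8),cv2.MORPH_OPEN,np.ones((5,5)))
    cs,_=cv2.findContours(m,0,cv2.CHAIN_APPROX_NONE);cs=sorted(cs,key=cv2.contourArea)[-1][:,0]
    q=ray(n,cs,65)[:,:2]
    print(n,"lid",cv2.minEnclosingCircle(q.astype(np.float32)),cv2.fitEllipse(q.astype(np.float32)))
    # black pan knob/handle
    m=(W[...,2]>35)&(W[...,2]<60)&(hsv[...,2]<60)&(W[...,0]>400)&(W[...,1]<0)&(W[...,1]>-350)
    q=sel(m);print(n,"pan handle",len(q),np.median(q,0) if len(q) else 0)
    # dark plate of blue leaf
    ref=np.array([0,0])
    x=(W[...,2]>3)&(W[...,2]<14)&(hsv[...,2]<75)
    np.save(f"pics/plate_{n}.npy",x)
    nn,l,st,ce=cv2.connectedComponentsWithStats(x.astype(np.uint8))
    for k in range(1,nn):
        if st[k,4]>150: 
            q=W[l==k];print(n,"dark",st[k],ce[k].round(),np.median(q,0).round(1),cv2.minAreaRect(q[:,:2].astype(np.float32)))
E
python3 meas.py 0
```

```text
top blue 324 [460.5  75.7  67.3] ((461.67987060546875, 75.6904296875), (17.80155372619629, 45.086395263671875), 85.94681549072266)
top orange 330 [457.1 265.4  66.9] ((457.1799011230469, 266.95458984375), (45.79916763305664, 16.763839721679688), 8.373611450195312)
top green 222 [635.4 178.2  67.2] ((635.6245727539062, 178.44822692871094), (16.44329833984375, 42.336883544921875), 78.51514434814453)
top lid ((574.7540893554688, -221.9363250732422), 76.67774200439453) ((575.27001953125, -221.96949768066406), (148.95584106445312, 150.62046813964844), 18.04705238342285)
top pan handle 1389 [ 696.95578968 -249.55814991   51.92743626]
top dark [ 50   0 188  34 694] [147.  28.] [859.9 292.9   8.7] ((859.9097290039062, 296.8944091796875), (50.75946807861328, 362.5698547363281), 7.53603982925415)
top dark [188 119  46  39 659] [213. 139.] [637.5 162.8   5.4] ((636.0894165039062, 171.7747802734375), (56.659278869628906, 76.91871643066406), 56.406558990478516)
top dark [ 120  202   65   56 1105] [156. 226.] [489.  256.    5.5] ((474.11981201171875, 269.59222412109375), (90.77703094482422, 115.09
[... 1644 characters left out ...]
5319366455078), 73.89739990234375)
scene dark [265 195  58  37 861] [291. 210.] [492.7  62.3   9. ] ((474.8642272949219, 71.63548278808594), (115.349609375, 82.76460266113281), 85.44931030273438)
scene dark [372 212  50  30 749] [396. 227.] [656.  164.2   9.1] ((649.3311767578125, 179.7568359375), (84.53511810302734, 69.14320373535156), 56.45857620239258)
scene dark [150 373  75  25 227] [191. 391.] [ 631.2 -282.1    9.1] ((615.1204223632812, -281.9825439453125), (105.42050170898438, 20.849178314208984), 33.58583450317383)
scene dark [  0 377  36  42 197] [ 21. 404.] [ 482.3 -446.1    9.9] ((476.4156799316406, -442.7452087402344), (18.077354431152344, 58.166927337646484), 17.988222122192383)
```

Run:
```python
import cv2
a=cv2.imread("pics/top0.png")[180:275,210:320];b=cv2.imread("pics/scene0.png")[150:245,240:350]
cv2.imwrite("pics/crop0.png",cv2.hconcat([cv2.resize(i,None,fx=3.5,fy=3.5,interpolation=cv2.INTER_CUBIC) for i in(a,b)]))
```

```text
(no output)
```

View pics/crop0.png

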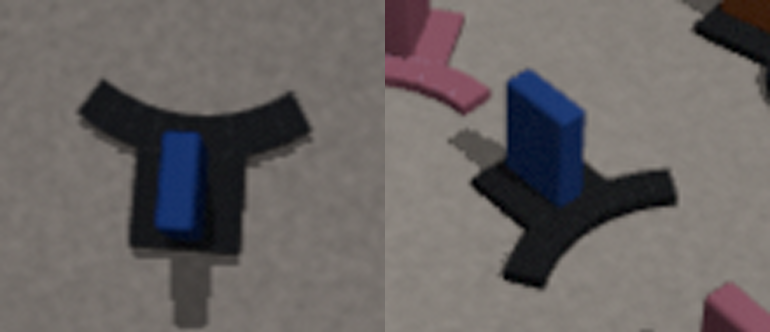

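Candidates for the blue leaf:
- blue leaf: top (264,232), scene (286,190)
- pink look-alikes: top (289,133) and (250,315)
- orange leaf: top (150,232), the tight hollow
- green leaf: top (205,138), the bulging edge

I choose the blue one. The crop shows a blue handle on a dark plate with a wide, shallow hollow. It sits at about (463, 74) with yaw −4.3°. The pan axis is at about (576, −223), and its handle points at about −14°.

play_rows([
  {"wz": 7.5, "grip": 1},
  {"wz": 7.5},
  {"wz": 7.5},
  {"x": 0.0175, "y": -0.044, "z": 0.004},
  {"x": 0.0175, "y": -0.044, "z": 0.004},
  {"x": 0.0175, "y": -0.044, "z": 0.004},
  {"x": 0.0175, "y": -0.044, "z": 0.004},
  {"x": 0.0175, "y": -0.044, "z": 0.004},
  {"x": 0.0175, "y": -0.044, "z": 0.004},
  {"x": 0.0175, "y": -0.044, "z": 0.004},
  {"x": 0.0175, "y": -0.044, "z": 0.004},
  {"x": 0.0175, "y": -0.044, "z": 0.004},
  {"x": 0.0175, "y": -0.044, "z": 0.004},
  {"x": 0.0175, "y": -0.044, "z": 0.004},
  {"x": 0.0175, "y": -0.044, "z": 0.004},
  {"x": 0.0175, "y": -0.044, "z": 0.004},
  {"x": 0.0175, "y": -0.044, "z": 0.004},
  {"x": 0},
  {"x": 0},
])

```text
$.commands[0]: bad value
```

```bash
cat >> h.py <<'E'
from scipy.spatial.transform import Rotation as Ro
def wsnap(tag):
    s=manip.read_state();p,d=manip.camera("wrist");cv2.imwrite(f"pics/wrist{tag}.png",p[:,:,::-1])
    np.savez(f"pics/wrist{tag}.npz",p=p,d=d,pos=s["eef_pos"],rot=s["eef_rot"]);return s,p,d
def wcloud(s,p,d):
    i=manip.camera_info("wrist");K=i["intrinsics"];T=i["tool_from_camera"]
    v,u=np.mgrid[:420,:560];a=u-K[0,2];b=v-K[1,2];r=np.hypot(a,b)+1e-9;th=r/K[0,0]
    t=np.tan(th);P=np.stack([a/r*t*d,-b/r*t*d,-d],-1)
    R=Ro.from_euler("xyz",s["eef_rot"]).as_matrix()
    return (P@T[:3,:3].T+T[:3,3])@R.T+s["eef_pos"]
E
cat > wm.py <<'E'
from h import *
import sys
s,p,d=wsnap(sys.argv[1]);W=wcloud(s,p,d);print(s["clock"],s["eef_pos"],s["eef_rot"],s["wrist_force"],s["finger_gap"])
hsv=cv2.cvtColor(p,cv2.COLOR_RGB2HSV);m=(hsv[...,0]>=108)&(hsv[...,0]<=128)&(hsv[...,1]>150)&(hsv[...,2]>40)&(d>0)
q=W[m];print(len(q),np.percentile(q,[2,50,98],axis=0))
q=q[np.abs(q[:,2]-70)<6];print(len(q),np.median(q,0),cv2.minAreaRect(q[:,:2].astype(np.float32)))
E
python3 wm.py 1
```

```text
0.1 [ 171.81621944 -522.2233851   204.92951513] [-3.14053044e+00 -5.90627560e-05  3.17829976e-01] [ 0.22966901  0.32633129 -0.31560513] 93.70780276821115Traceback (most recent call last):
  File "wm.py", line 5, in <module>
    q=W[m];print(len(q),np.percentile(q,[2,50,98],axis=0))
                        ~~~~~~~~~~~~~^^^^^^^^^^^^^^^^^^^^
    return _quantile_unchecked(
        a, q, axis, out, overwrite_input, method, keepdims, weights)
    return _ureduce(a,
                    func=_quantile_ureduce_func,
    ...<5 lines>...
                    overwrite_input=overwrite_input,
                    method=method)
    r = func(a, **kwargs)
    result = _quantile(arr,
                       quantiles=q,
    ...<2 lines>...
                       out=out,
                       weights=wgt)
    slices_having_nans = np.isnan(arr[-1, ...])
                                  ~~~^^^^^^^^^
IndexError: index -1 is out of bounds for axis 0 with size 0
```

View pics/wrist1.png

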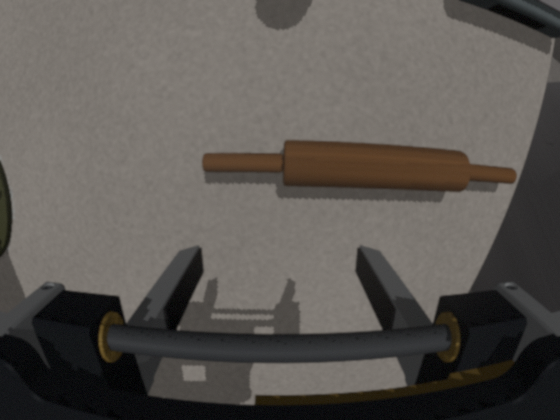

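The wrist image shows only a rolling pin (around 375,165) under the start pose. The call was refused, so I'll fill in every key in every row.

play_rows([
  {"x": 0, "y": 0, "z": 0, "wx": 0, "wy": 0, "wz": 7.5, "grip": 1.0},
  {"x": 0, "y": 0, "z": 0, "wx": 0, "wy": 0, "wz": 7.5, "grip": 1.0},
  {"x": 0, "y": 0, "z": 0, "wx": 0, "wy": 0, "wz": 7.5, "grip": 1.0},
  {"x": 0.0175, "y": -0.044, "z": 0.004, "wx": 0, "wy": 0, "wz": 0, "grip": 1.0},
  {"x": 0.0175, "y": -0.044, "z": 0.004, "wx": 0, "wy": 0, "wz": 0, "grip": 1.0},
  {"x": 0.0175, "y": -0.044, "z": 0.004, "wx": 0, "wy": 0, "wz": 0, "grip": 1.0},
  {"x": 0.0175, "y": -0.044, "z": 0.004, "wx": 0, "wy": 0, "wz": 0, "grip": 1.0},
  {"x": 0.0175, "y": -0.044, "z": 0.004, "wx": 0, "wy": 0, "wz": 0, "grip": 1.0},
  {"x": 0.0175, "y": -0.044, "z": 0.004, "wx": 0, "wy": 0, "wz": 0, "grip": 1.0},
  {"x": 0.0175, "y": -0.044, "z": 0.004, "wx": 0, "wy": 0, "wz": 0, "grip": 1.0},
  {"x": 0.0175, "y": -0.044, "z": 0.004, "wx": 0, "wy": 0, "wz": 0, "grip": 1.0},
  {"x": 0.0175, "y": -0.044, "z": 0.004, "wx": 0, "wy": 0, "wz": 0, "grip": 1.0},
  {"x": 0.0175, "y": -0.044, "z": 0.004, "wx": 0, "wy": 0, "wz": 0, "grip": 1.0},
  {"x": 0.0175, "y": -0.044, "z": 0.004, "wx": 0, "wy": 0, "wz": 0, "grip": 1.0},
  {"x": 0.0175, "y": -0.044, "z": 0.004, "wx": 0, "wy": 0, "wz": 0, "grip": 1.0},
  {"x": 0.0175, "y": -0.044, "z": 0.004, "wx": 0, "wy": 0, "wz": 0, "grip": 1.0},
  {"x": 0.0175, "y": -0.044, "z": 0.004, "wx": 0, "wy": 0, "wz": 0, "grip": 1.0},
  {"x": 0, "y": 0, "z": 0, "wx": 0, "wy": 0, "wz": 0, "grip": 1.0},
  {"x": 0, "y": 0, "z": 0, "wx": 0, "wy": 0, "wz": 0, "grip": 1.0},
])

```text
clock: 2.52
eef_pos: [461.9, 73.2, 149.2]
eef_rot: [3.141, 0.001, -0.075]
wrist_force: [0.3, 0.2, 0.1]
finger_gap: 93.8
```

```bash
python3 wm.py 2
```

```text
2.525 [461.91447693  73.21376851 149.22596436] [ 3.14140400e+00  6.82719200e-04 -7.45148213e-02] [0.33140722 0.16677452 0.12547706] 93.75461921572827
1043 [[441.96112498  65.15321678  37.52024724]
 [466.22576877  73.67993114  69.9553414 ]
 [484.16573857  81.83928579  71.44427071]]
964 [464.50879763  73.80396752  70.03619481] ((462.11431884765625, 74.05001068115234), (16.7260684967041, 44.0401611328125), 85.25733184814453)
```

View pics/wrist2.png

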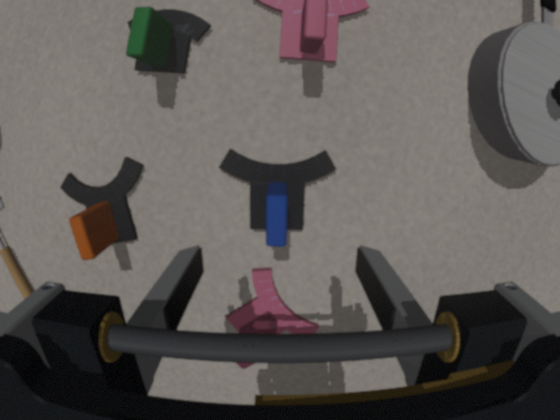

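The blue leaf (handle 277,213) is centred between the fingers. The wrist camera puts it at (462, 74) with its top at 70, which agrees with the given size. Next I descend and grip.

play_rows([
  {"x": 0, "y": -0.001, "z": 0.04, "wx": 0, "wy": 0, "wz": 0, "grip": 1.0},
  {"x": 0, "y": 0, "z": 0.04, "wx": 0, "wy": 0, "wz": 0, "grip": 1.0},
  {"x": 0, "y": 0, "z": 0.03, "wx": 0, "wy": 0, "wz": 0, "grip": 1.0},
  {"x": 0, "y": 0, "z": 0.014, "wx": 0, "wy": 0, "wz": 0, "grip": 1.0},
  {"x": 0, "y": 0, "z": 0, "wx": 0, "wy": 0, "wz": 0, "grip": 1.0},
  {"x": 0, "y": 0, "z": 0, "wx": 0, "wy": 0, "wz": 0, "grip": 0.0},
  {"x": 0, "y": 0, "z": 0, "wx": 0, "wy": 0, "wz": 0, "grip": 0.0},
  {"x": 0, "y": 0, "z": 0, "wx": 0, "wy": 0, "wz": 0, "grip": 0.0},
  {"x": 0, "y": 0, "z": 0, "wx": 0, "wy": 0, "wz": 0, "grip": 0.0},
  {"x": 0, "y": 0, "z": 0, "wx": 0, "wy": 0, "wz": 0, "grip": 0.0},
  {"x": 0, "y": 0, "z": 0, "wx": 0, "wy": 0, "wz": 0, "grip": 0.0},
  {"x": 0, "y": 0, "z": 0, "wx": 0, "wy": 0, "wz": 0, "grip": 0.0},
], squeeze=15)

```text
clock: 4.08
eef_pos: [462.3, 74.5, 25.4]
eef_rot: [3.142, 0.0, -0.075]
wrist_force: [0.6, 0.8, 0.2]
finger_gap: 27.5
```

play_rows([
  {"x": 0, "y": 0, "z": 0, "wx": 0, "wy": 0, "wz": 0, "grip": 0.0},
  {"x": 0, "y": 0, "z": 0, "wx": 0, "wy": 0, "wz": 0, "grip": 0.0},
  {"x": 0, "y": 0, "z": 0, "wx": 0, "wy": 0, "wz": 0, "grip": 0.0},
  {"x": 0, "y": 0, "z": 0, "wx": 0, "wy": 0, "wz": 0, "grip": 0.0},
])

```text
clock: 4.58
eef_pos: [462.3, 74.5, 25.4]
eef_rot: [-3.142, 0.0, -0.075]
wrist_force: [-0.8, 0.1, -0.6]
finger_gap: 17.9
```

play_rows([
  {"x": 0, "y": 0, "z": -0.01, "wx": 0, "wy": 0, "wz": 0, "grip": 0.0},
  {"x": 0, "y": 0, "z": -0.01, "wx": 0, "wy": 0, "wz": 0, "grip": 0.0},
  {"x": 0, "y": 0, "z": -0.01, "wx": 0, "wy": 0, "wz": 0, "grip": 0.0},
  {"x": 0, "y": 0, "z": 0, "wx": 0, "wy": 0, "wz": 5, "grip": 0.0},
  {"x": 0, "y": 0, "z": 0, "wx": 0, "wy": 0, "wz": 5, "grip": 0.0},
  {"x": 0.002, "y": 0.016, "z": 0, "wx": 0, "wy": 0, "wz": 0, "grip": 0.0},
  {"x": 0.004, "y": 0.03, "z": 0, "wx": 0, "wy": 0, "wz": 0, "grip": 0.0},
  {"x": 0.004, "y": 0.03, "z": 0, "wx": 0, "wy": 0, "wz": 0, "grip": 0.0},
  {"x": 0.004, "y": 0.03, "z": 0, "wx": 0, "wy": 0, "wz": 0, "grip": 0.0},
  {"x": 0.004, "y": 0.03, "z": 0, "wx": 0, "wy": 0, "wz": 0, "grip": 0.0},
  {"x": 0.004, "y": 0.03, "z": 0, "wx": 0, "wy": 0, "wz": 0, "grip": 0.0},
  {"x": 0.004, "y": 0.03, "z": 0, "wx": 0, "wy": 0, "wz": 0, "grip": 0.0},
  {"x": 0.004, "y": 0.03, "z": 0, "wx": 0, "wy": 0, "wz": 0, "grip": 0.0},
  {"x": 0.004, "y": 0.034, "z": 0, "wx": 0, "wy": 0, "wz": 0, "grip": 0.0},
  {"x": 0, "y": 0, "z": 0, "wx": 0, "wy": 0, "wz": 0, "grip": 0.0},
  {"x": 0, "y": 0, "z": 0, "wx": 0, "wy": 0, "wz": 0, "grip": 0.0},
])

```text
clock: 6.58
eef_pos: [430.7, -186.0, 55.5]
eef_rot: [-3.141, 0.0, -0.249]
wrist_force: [-0.1, 0.2, -2.0]
finger_gap: 18.0
```

```bash
cat > wp.py <<'E'
from h import *
import sys
s,p,d=wsnap(sys.argv[1]);W=wcloud(s,p,d);print(s["clock"],s["eef_pos"],s["eef_rot"],s["finger_gap"])
hsv=cv2.cvtColor(p,cv2.COLOR_RGB2HSV)
ok=(d>0)
m=ok&(np.abs(W[...,2]-65)<4)&(np.hypot(W[...,0]-576,W[...,1]+223)<110)
print("lid z",np.median(W[m][:,2]),m.sum())
q=W[m][:,:2].astype(np.float32);print("lid circle",cv2.minEnclosingCircle(q))
# wall points
w=ok&(W[...,2]>15)&(W[...,2]<55)&(np.hypot(W[...,0]-576,W[...,1]+223)<95)&(np.hypot(W[...,0]-576,W[...,1]+223)>65)&(W[...,0]<570)
P=W[w];print("wall",len(P))
if len(P)>50:
    from scipy.optimize import least_squares as L
    r=L(lambda c:np.hypot(P[:,0]-c[0],P[:,1]-c[1])-80,[576,-223],loss="soft_l1");print(r.x,np.abs(r.fun).mean())
b=(hsv[...,0]>=108)&(hsv[...,0]<=128)&(hsv[...,1]>150)&(hsv[...,2]>40)&ok
q=W[b];
if len(q)>20: print("blue",len(q),np.median(q,0),cv2.minAreaRect(q[q[:,2]>np.percentile(q[:,2],90)-6][:,:2].astype(np.float32)))
E
python3 wp.py 3
python3 - <<'E'
from h import *
for n in("scene","top"):
    p,d=manip.camera(n); cv2.imwrite(f"pics/{n}3.png",p[:,:,::-1]); np.savez(f"pics/{n}3.npz",p=p,d=d)
a=cv2.imread("pics/wrist3.png");b=cv2.imread("pics/scene3.png")
cv2.imwrite("pics/both3.png",cv2.resize(cv2.hconcat([a,b]),(800,300)))
E
```

```text
6.575 [ 430.72211962 -185.96738656   55.53345462] [-3.14148767e+00  1.58899143e-04 -2.48852499e-01] 17.990405698846512
lid z 65.22322697879258 30036
lid circle ((572.9669799804688, -225.2779541015625), 78.2327880859375)
wall 0
blue 3975 [ 440.61626021 -189.43205263   99.65160803] ((430.2311706542969, -187.48936462402344), (18.222597122192383, 45.203182220458984), 75.95133209228516)
```

View pics/both3.png

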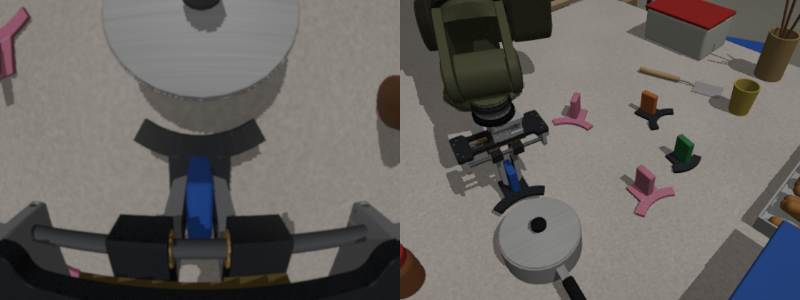

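The leaf is held with its hollow facing the pan's near wall (wrist half: blue 200,185; lid edge around 200,95). I'll refine the pan centre from the near lid rim.

Run:
```python
from h import *
from scipy.optimize import least_squares as L
f=np.load("pics/wrist3.npz");s=dict(eef_pos=f["pos"],eef_rot=f["rot"]);W=wcloud(s,f["p"],f["d"])
def fit(m,W,top):
    m=cv2.morphologyEx(m.astype(np.uint8),cv2.MORPH_CLOSE,np.ones((7,7)))
    cs,_=cv2.findContours(m,0,cv2.CHAIN_APPROX_NONE);c=max(cs,key=cv2.contourArea)[:,0]
    c=c[(c[:,0]>3)&(c[:,0]<556)&(c[:,1]>3)&(c[:,1]<416)]
    q=W[c[:,1],c[:,0]][:,:2]
    r=L(lambda a:np.hypot(q[:,0]-a[0],q[:,1]-a[1])-a[2],[576,-223,78],loss="soft_l1");return r.x,np.abs(r.fun).mean(),len(q)
print(fit((np.abs(W[...,2]-65)<5)&(np.hypot(W[...,0]-576,W[...,1]+223)<110),W,0))
k=(W[...,2]>78)&(W[...,2]<95)&(np.hypot(W[...,0]-576,W[...,1]+223)<60);print("knob",k.sum(),W[k].mean(0),W[k].min(0),W[k].max(0))
for n in("top","scene"):
    g=np.load(f"pics/{n}0.npz");V=cloud(n,g["p"],g["d"])
    print(n,fit((np.abs(V[...,2]-65)<6)&(np.hypot(V[...,0]-576,V[...,1]+223)<110),V,0))
    k=(V[...,2]>80)&(V[...,2]<95)&(np.hypot(V[...,0]-576,V[...,1]+223)<40);print("knob",k.sum(),(V[k].min(0)+V[k].max(0))/2)
```

```text
(array([ 575.5170826 , -225.70791792,   78.51015277]), np.float64(7.783908950922643), 494)
knob 548 [ 563.52938496 -222.56195524   83.88313756] [ 560.20491551 -235.59833003   78.03515272] [ 571.78688153 -211.59260945   87.45756774]
top (array([ 575.24476447, -222.97944228,   76.15067519]), np.float64(1.4956913322988161), 280)
knob 288 [ 575.55338212 -223.28586101   83.15795871]
scene (array([ 578.8934022 , -225.01520655,   77.72462839]), np.float64(3.4905834474392945), 318)
knob 381 [ 577.16225652 -223.89650504   84.55426169]
```

play_rows([
  {"x": 0, "y": 0.001, "z": 0.012, "wx": 0, "wy": 0, "wz": 0, "grip": 0.0},
  {"x": 0, "y": 0, "z": 0.012, "wx": 0, "wy": 0, "wz": 0, "grip": 0.0},
  {"x": 0, "y": 0, "z": 0.0055, "wx": 0, "wy": 0, "wz": 0, "grip": 0.0},
  {"x": 0.008, "y": 0, "z": 0, "wx": 0, "wy": 0, "wz": 0, "grip": 0.0},
  {"x": 0.008, "y": 0, "z": 0, "wx": 0, "wy": 0, "wz": 0, "grip": 0.0},
  {"x": 0.006, "y": 0, "z": 0, "wx": 0, "wy": 0, "wz": 0, "grip": 0.0},
  {"x": 0.003, "y": 0, "z": 0, "wx": 0, "wy": 0, "wz": 0, "grip": 0.0},
  {"x": 0, "y": 0, "z": 0, "wx": 0, "wy": 0, "wz": 0, "grip": 0.0},
  {"x": 0, "y": 0, "z": 0, "wx": 0, "wy": 0, "wz": 0, "grip": 0.0},
])

```text
clock: 7.85
eef_pos: [454.9, -193.0, 25.9]
eef_rot: [-3.142, 0.0, -0.249]
wrist_force: [0.3, -0.6, -1.2]
finger_gap: 17.9
```

```bash
python3 wp.py 4
```

```text
7.85 [ 454.90909496 -192.95017654   25.91574814] [-3.14154311e+00  1.97551741e-04 -2.49495427e-01] 17.94675642031092
lid z 65.2182487294893 50331
lid circle ((552.0314331054688, -219.1558074951172), 85.9202880859375)
wall 0
blue 3892 [ 464.56145079 -196.35573712   70.87325703] ((455.02734375, -194.59341430664062), (18.228572845458984, 43.34973907470703), 75.98355102539062)
```

View pics/wrist4.png

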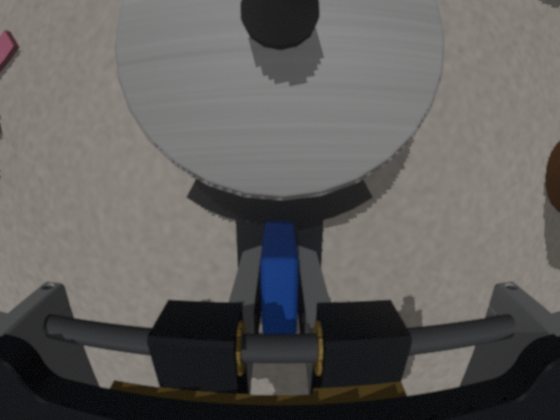

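The hollow is centred on the pan: tips at columns 190 and 370, knob at 280. I'll creep forward about 1 mm per row until there is force.

play_rows([
  {"x": 0.001, "y": 0, "z": 0, "wx": 0, "wy": 0, "wz": 0, "grip": 0.0},
  {"x": 0.001, "y": 0, "z": 0, "wx": 0, "wy": 0, "wz": 0, "grip": 0.0},
  {"x": 0.001, "y": 0, "z": 0, "wx": 0, "wy": 0, "wz": 0, "grip": 0.0},
  {"x": 0, "y": 0, "z": 0, "wx": 0, "wy": 0, "wz": 0, "grip": 0.0},
])

```text
clock: 8.4
eef_pos: [458.0, -193.8, 25.9]
eef_rot: [3.142, -0.0, -0.249]
wrist_force: [-0.4, -0.6, -1.6]
finger_gap: 17.9
```

play_rows([
  {"x": 0.001, "y": 0, "z": 0, "wx": 0, "wy": 0, "wz": 0, "grip": 0.0},
  {"x": 0, "y": 0, "z": 0, "wx": 0, "wy": 0, "wz": 0, "grip": 0.0},
])

```text
clock: 8.65
eef_pos: [459.0, -194.0, 25.9]
eef_rot: [-3.142, -0.0, -0.249]
wrist_force: [0.2, 0.7, -1.3]
finger_gap: 18.2
```

play_rows([
  {"x": 0.001, "y": 0, "z": 0, "wx": 0, "wy": 0, "wz": 0, "grip": 0.0},
  {"x": 0, "y": 0, "z": 0, "wx": 0, "wy": 0, "wz": 0, "grip": 0.0},
])

```text
clock: 8.9
eef_pos: [460.0, -194.2, 25.9]
eef_rot: [-3.142, -0.0, -0.249]
wrist_force: [-0.2, -0.3, -0.3]
finger_gap: 18.1
```

play_rows([
  {"x": 0.001, "y": 0, "z": 0, "wx": 0, "wy": 0, "wz": 0, "grip": 0.0},
  {"x": 0, "y": 0, "z": 0, "wx": 0, "wy": 0, "wz": 0, "grip": 0.0},
])

```text
clock: 9.15
eef_pos: [460.9, -194.5, 26.0]
eef_rot: [3.142, -0.0, -0.249]
wrist_force: [0.2, -0.6, -0.7]
finger_gap: 18.0
```

play_rows([
  {"x": 0.001, "y": 0, "z": 0, "wx": 0, "wy": 0, "wz": 0, "grip": 0.0},
  {"x": 0, "y": 0, "z": 0, "wx": 0, "wy": 0, "wz": 0, "grip": 0.0},
])

```text
clock: 9.4
eef_pos: [461.2, -194.5, 25.8]
eef_rot: [-3.141, 0.002, -0.249]
wrist_force: [-4.5, 0.5, 0.4]
finger_gap: 18.3
```

Contact shows as −4.5 N along x. A touch more pressure, hold, then check.

play_rows([
  {"x": 0.0005, "y": 0, "z": 0.0003, "wx": 0, "wy": 0, "wz": 0, "grip": 0.0},
  {"x": 0, "y": 0, "z": 0, "wx": 0, "wy": 0, "wz": 0, "grip": 0.0},
  {"x": 0, "y": 0, "z": 0, "wx": 0, "wy": 0, "wz": 0, "grip": 0.0},
])

```text
clock: 9.78
eef_pos: [461.3, -194.5, 25.3]
eef_rot: [-3.141, 0.003, -0.249]
wrist_force: [-7.3, 1.2, 1.2]
finger_gap: 18.1
```

```bash
python3 wp.py 5
```

```text
9.775 [ 461.31034999 -194.54503483   25.33079015] [-3.14127389e+00  2.82223128e-03 -2.49440849e-01] 18.06930964213354
lid z 65.23471575788014 54297
lid circle ((552.2871704101562, -219.71385192871094), 87.15546417236328)
wall 0
blue 3690 [ 469.94259983 -197.77529519   70.34868361] ((461.41607666015625, -196.18104553222656), (18.203474044799805, 43.58915710449219), 75.65608215332031)
```

View pics/wrist5.png

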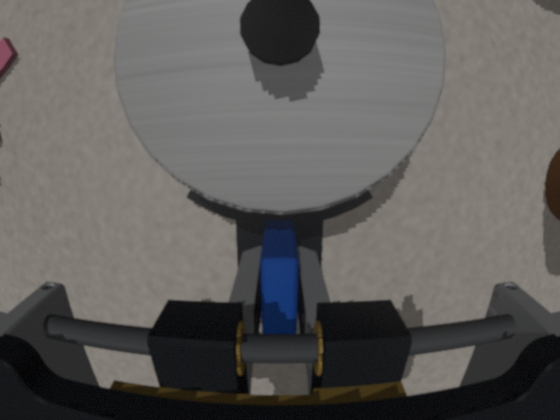

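Contact is 7.3 N, and the hollow is symmetric and snug on the wall (tips at 190 and 370, row 193). Now I open, let it settle, then rise straight up and back.

play_rows([
  {"x": 0, "y": 0, "z": 0, "wx": 0, "wy": 0, "wz": 0, "grip": 0.7},
  {"x": 0, "y": 0, "z": 0, "wx": 0, "wy": 0, "wz": 0, "grip": 0.7},
  {"x": 0, "y": 0, "z": 0, "wx": 0, "wy": 0, "wz": 0, "grip": 0.7},
  {"x": 0, "y": 0, "z": 0, "wx": 0, "wy": 0, "wz": 0, "grip": 0.7},
  {"x": 0, "y": 0, "z": 0, "wx": 0, "wy": 0, "wz": 0, "grip": 0.7},
  {"x": 0, "y": 0, "z": 0, "wx": 0, "wy": 0, "wz": 0, "grip": 0.7},
  {"x": 0, "y": 0, "z": 0, "wx": 0, "wy": 0, "wz": 0, "grip": 0.7},
  {"x": 0, "y": 0, "z": 0, "wx": 0, "wy": 0, "wz": 0, "grip": 0.7},
])

```text
clock: 10.82
eef_pos: [462.4, -194.9, 25.6]
eef_rot: [-3.142, -0.0, -0.249]
wrist_force: [-0.5, 0.4, -0.9]
finger_gap: 65.8
```

play_rows([
  {"x": 0, "y": 0, "z": -0.02, "wx": 0, "wy": 0, "wz": 0, "grip": 0.7},
  {"x": 0, "y": 0, "z": -0.04, "wx": 0, "wy": 0, "wz": 0, "grip": 0.7},
  {"x": 0, "y": 0, "z": -0.04, "wx": 0, "wy": 0, "wz": 0, "grip": 0.7},
  {"x": 0, "y": 0, "z": -0.04, "wx": 0, "wy": 0, "wz": 0, "grip": 0.7},
  {"x": -0.03, "y": 0, "z": -0.03, "wx": 0, "wy": 0, "wz": 0, "grip": 0.7},
  {"x": -0.03, "y": 0, "z": 0, "wx": 0, "wy": 0, "wz": 0, "grip": 0.7},
  {"x": 0, "y": 0, "z": 0, "wx": 0, "wy": 0, "wz": 0, "grip": 0.7},
  {"x": 0, "y": 0, "z": 0, "wx": 0, "wy": 0, "wz": 0, "grip": 0.7},
])

```text
clock: 11.82
eef_pos: [404.6, -180.2, 195.7]
eef_rot: [3.142, -0.0, -0.25]
wrist_force: [-0.4, 0.2, -0.8]
finger_gap: 65.6
```

```bash
python3 wp.py 6
python3 - <<'E'
from h import *
for n in("scene","top"):
    p,d=manip.camera(n); cv2.imwrite(f"pics/{n}6.png",p[:,:,::-1]); np.savez(f"pics/{n}6.npz",p=p,d=d)
f=np.load("pics/wrist6.npz");s=dict(eef_pos=f["pos"],eef_rot=f["rot"]);W=wcloud(s,f["p"],f["d"]);p=f["p"]
hsv=cv2.cvtColor(p,cv2.COLOR_RGB2HSV)
b=(hsv[...,0]>=108)&(hsv[...,0]<=128)&(hsv[...,1]>150)&(np.abs(W[...,2]-70)<5);q=W[b]
r=cv2.minAreaRect(q[:,:2].astype(np.float32));print(r,np.median(q[:,2]),np.ptp(q[:,2]))
o=np.array(r[0]);a=-.249
for c in((576,-224),(575.5,-223.1),(578,-224.7)):
    D=np.array(c)-o;print("pan in leaf",D[0]*np.cos(a)+D[1]*np.sin(a),-D[0]*np.sin(a)+D[1]*np.cos(a))
a=cv2.imread("pics/wrist6.png");b=cv2.imread("pics/scene6.png")
cv2.imwrite("pics/both6.png",cv2.resize(cv2.hconcat([a,b]),(800,300)))
E
python3 meas.py 6 | grep -E "blue|orange|green"
```

```text
11.825 [ 404.62018012 -180.21014419  195.73433111] [ 3.14155821e+00 -3.94899694e-04 -2.49589017e-01] 65.62589315911914
lid z 65.29609326581964 12976
lid circle ((554.641357421875, -219.61631774902344), 88.24516296386719)
wall 110
[ 576.0724134  -226.01083755] 0.18034776648218553
blue 807 [ 461.20829064 -196.22300135   70.01295059] ((460.0035705566406, -196.26275634765625), (16.953697204589844, 43.56521987915039), 75.407958984375)
((460.0033264160156, -196.2624969482422), (16.95369529724121, 43.56520080566406), 75.40789031982422) 70.01305038518585 5.921124360544198
pan in leaf 119.25474918573589 1.7035711734227732
pan in leaf 118.54837808418655 2.4525971188318607
pan in leaf 121.36557231438552 1.518029481186698
top orange 340 [457.1 265.3  66.9] ((456.911376953125, 266.5386657714844), (45.60519790649414, 17.036624908447266), 7.980662822723389)
top green 223 [635.1 177.9  67.1] ((635.5431518554688, 178.8434600830078), (16.078289031982422, 41.61290740966797), 76.9534912109375)
scene orange 221 [462.  261.7  67.5] ((459.955078125, 265.50018310546875), (45.09434127807617, 15.619729995727539), 7.003509521484375)
scene green 42 [650.1 171.5  67.7] ((639.5076904296875, 174.3576202392578), (11.470817565917969, 43.25467300415039), 78.27301025390625)
```

View pics/both6.png

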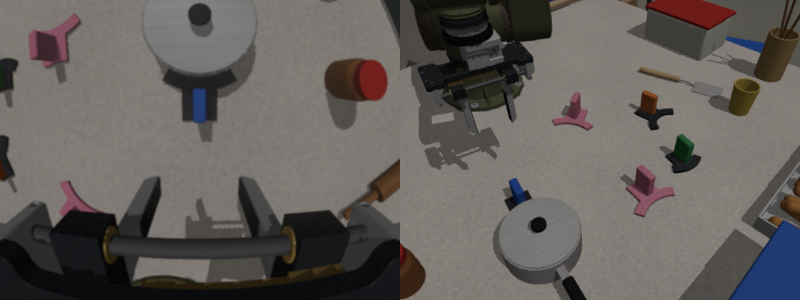

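The leaf (blue at 200,105 in the wrist half) lies flat with its hollow against the pan's wall. The pan sits at about (119, 2) in the leaf frame, and the gripper is clear of everything. The orange and green leaves have not moved. Handing in.

```bash
python3 -c "
from cell import manip
print(manip.sign_off())"
```

```text
the job is handed in; nothing more can be done
None
```

The job is handed in: the blue leaf fits the pan, so the pan's radius is 80 mm. I gripped the leaf by its handle, laid it flat in front of the pan's robot-side wall, and pressed it on with about 7 N measured at the wrist. Then I let go and backed the gripper clear. The clock was about 12 s at hand-in.

**Last checks:**
- **Fit:** the pan's axis lies at about (119, 2) mm in the leaf frame; the ideal is (120, 0) with 14 mm allowed.
- **Flatness:** the handle top reads 70 mm, which matches the leaf lying flat.
- **Other leaves:** orange and green stayed within about 1 mm in the top view and about 3 mm in the scene view, against 30 mm allowed.
- **Gripper:** open and well clear of everything.

**What failed or disagreed:**
- My first move call was refused because rows must contain every key; the arm did not move.
- The wrist-view script's minimum-circle fit of the pan's lid was unusable because the lid ran out of the picture.
- The pan-axis estimates from the different cameras and fits differed by about 3–4 mm, well inside the tolerance.

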